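Reseat a gas burner head on its locating pin

ROBOT

A 7-joint arm with a two-finger parallel gripper is mounted at the origin on the work surface. World frame = base frame: x ahead of the robot, y to its left, z up, the work surface at z = 0. Lengths are in mm, angles in rad, forces in N, time in s.
With the tool pointing down it reaches from about 400 to 850 mm from the base axis. Payload 6.9 kg.
Tool frame: the origin (TCP) lies on the centre line of the jaws, within the pads' length; the fingertips stand 17 mm ahead of it and the grasp point (between the pads) lies 2 mm behind it; z points along the fingers, y is the line along which they close (so a half turn about z gives the same grasp; the last joint's range is limited). The gripper opens to 85 mm and grips with 20 to 120 N. Pads are 22 mm wide; open, the fingers measure 114 mm over their backs; the gripper's body (76 mm by 85 mm) begins 54 mm behind the grasp point. The pads swing forward as they close: fully open they stand 13 mm farther back than shut.
Start: joints at [0.105, 0.507, -0.238, 1.5, 0.126, 1.149, -0.155], TCP at [624.99, -0.025, 248.275] pointing down, gripper open.
Joint ranges: [-3.08, 3.08], [-0.24, 2.05], [-1.43, 1.35], [0, 2.5], [-1.52, 4.66], [0.17, 1.96], [-2.89, 2.89]. Speed limits (rad/s): [2.39, 2.39, 3.14, 3.14, 3.14, 3.14, 3.14].

INTERFACE

Orientations are given as a unit quaternion [w, x, y, z].
In Python, from cell import arm, get_image, camera_params, ticket gives the robot as it stands.
- The arm moves only by the tool step_arm, never from a script. Its arguments are lists of equal length, an entry for each row: "rotation": the turn, a rotation vector about the tool's x, y, z in rad, a list of three; "dp": the shift along the tool's x, y, z in cm, a list of three; "grip": the opening, from 0 (shut) to 1 (fully open). In form: {"rotation": [[ax, ay, az], ...], "dp": [[x, y, z], ...], "grip": [grip, ...]}. A call has 1 to 12 rows; each row shifts and turns the commanded pose from where the row before left it, along the tool's axes as they then stand; what a row does not reach is not made up. A row lasts 1/10 s, in which the tool goes at most 50 mm and 8.59 degrees, less where a joint would pass 70% of its speed; a pose out of reach is approached as far as the arm can. A call with a gripper value outside its range is refused whole. The fingers move at their own pace and stop on an object; the grip force is fixed at half the most. Time passes only in rows, so rows that do not move let the fingers close. It gives the time, the measured TCP pose, the force, the opening and the grip force at its end, in the units of the state.
- arm.state(): the state, without advancing time (a new reading comes with each control period).
- get_image(name): name is "scene" or "side" or "wrist"; returns the picture (420x560x3 uint8, blue, green, red); there is no depth.
- camera_params(name): a dict with "camera_matrix" (3x3 intrinsics, pixels), "pose" (4x4, takes a point from camera to world coordinates). Camera axes: x right, y up, looking along -z (the intrinsics and any distortion apply to the point x, -y, -z); pixel columns grow to the right and rows downward; lengths in mm; the calibration is good to about 2 mm. A picture is of the moment at which its call begins: read the wrist's pose just before it. camera_params takes no time and is no camera call; for the wrist camera it gives the pose at the moment of the call.
- ticket.job_done(): hands the job in; it is judged then, once.
The state is a dict: "time": time; "joints": joint angles; "qd": joint speeds; "effort": joint torques, N m; "tcp_pos": TCP position; "tool_rot": TCP orientation; "force": force on the tool from outside, world axes, zero at the start; "wrist_torque": the same for the moment, N m; "width": finger opening in mm; "gripper_force": force on a finger pad.
Only numpy, scipy, OpenCV 4.12 (cv2) and the standard library are available. Lean on these libraries where they do the work, as an engineer would, in place of code of your own. Each camera call takes 0.05 s, during which the arm holds its last target. There are 200 camera calls.

TASK

After cleaning, one of the two burner heads of the gas hotplate was put back turned the wrong way, so its plate stands up on the locating pin instead of lying flat on the burner cup. Push that head round with a fingertip until the notch in its rim is over the pin, then press it down until it is fully home and flat on its cup. Do not lift the head out, and leave the other burner head, the pan support, the bottle, the shaker and the brush as they are.

Things in the scene. Friction and masses are not known exactly. Their poses are not given: they have to be found in the camera images.
- hotplate: Two-burner steel countertop gas hotplate, fixed, 330 x 540 mm, deck 85 mm above the counter; origin under its centre on the counter; x axis to its back (away from the knobs), y to its left burner. Burner axes at y = +130 and -130 mm. Four studs 6 mm high stand 115 mm from each axis.
- left_seat (a point): Centre of the flat top (seat) of the left (+y) burner's cast cup, on the burner axis, 107 mm above the counter. The cup is 100 mm across, 22 mm tall. An ear 18 mm wide on its back (+x of the hotplate) sticks out to 65 mm from the axis and carries the locating pin.
- right_seat (a point): The same point of the right (-y) burner, which is alike in every way.
- left_pin (a point): Tip of the left burner's locating pin: steel, 7 mm thick, round-topped, 50 mm from the burner axis in the hotplate's +x direction, rising 8 mm above the seat.
- right_pin (a point): Tip of the right burner's locating pin, the same in every way.
- raised_head: The wrongly turned cast-iron burner head (about 0.4 kg), on the left or right burner: a round plate 104 mm across, 8 mm thick. Origin at the centre of the plate's underside, z up, x axis towards the notch. Underside 8 mm above the seat while it rides on the pin, on the seat when home. Turns freely either way until pressed home. A spigot in the cup's throat keeps it centred within 0.5 mm.
- hub (a point): Centre of the flat top of the raised head's round hub (40 mm across, flat 28 mm across), 28 mm above the plate's underside: where to press. A sealing sleeve that slides tightly on the spigot carries the head, so it does not drop by itself: pressing home takes about 5 to 10 N all the way, and it stays where it is left.
- spoke_end (a point): On one of the raised head's three spokes: mid-width, half-way up, 40 mm from the head's centre, at +60 degrees (anticlockwise from above) from the notch. Others at 180 and -60 degrees. Spokes are 13 mm wide, 19 mm tall on the plate (tops 27 mm above its underside), reach 47 mm from the centre. Turning takes 1 to 3 N sideways here.
- notch (a point): Middle of the raised head's notch, at the plate's underside, 50 mm from its centre. The notch is cut in from the rim to 44 mm from the centre and is 12 mm wide: it goes over the pin when within about 2.5 mm of it, a little more thanks to the rounded tip.
- seated_head: The other burner head, alike in every way, lying flat and rightly keyed on the other burner; to be left alone.
- pan_support: Cast-iron pan support, 200 mm square and 40 mm high, lying on the counter to the left of the hotplate; loose, to be left alone. Origin at the centre of its underside.
- squeeze_bottle: White squeeze bottle, 66 mm across, 190 mm high, standing on the counter to the right of the hotplate; to be left alone. Origin at the centre of its foot.
- shaker: Clear topping shaker with a yellow lid, 74 mm across, 140 mm high, standing to the right of the hotplate; to be left alone. Origin at the centre of its foot.
- brush: Wooden-handled cleaning brush lying on the hotplate's deck between the two burners, pointing to the back, about 30 mm high; to be left alone.
Things that resemble listed ones, but are neither listed nor needed, are in the scene too. Leave any purple or red look-alike of the raised_head alone.

How it is judged (in metres and radians):
At the end, for the whole second after the job is handed in: The formerly raised head lies home: its underside within 1.5 mm of the seat (107 mm above the counter), level within 0.03 rad, its notch within 5 mm of the pin of its burner, at rest; the other head is still down on its seat (height (world z) of raised_head between 0.105 and 0.1085 m and angle between raised_head's own z axis and vertical below 0.03 rad and (horizontal distance between notch and left_pin below 0.005 m or horizontal distance between notch and right_pin below 0.005 m) and linear speed of raised_head below 0.01 m/s and height (world z) of seated_head below 0.1085 m); the robot touches nothing.
It fails at once if the raised head is lifted more than 7 mm above where it rode on the pin, or tipped by more than 0.2 rad (height (world z) of raised_head above 0.122 m or angle between raised_head's own z axis and vertical above 0.2 rad).
It fails at once if the other burner head is displaced by more than 6 mm or tipped (distance of seated_head from where it was at the start of the episode above 0.006 m or angle between seated_head's own z axis and vertical above 0.1 rad).
It fails at once if the pan support, bottle, shaker or brush is moved by more than 20 mm, or the bottle or shaker is tipped (distance of any of pan_support, squeeze_bottle, shaker, brush from where it was at the start of the episode above 0.02 m or angle between any of squeeze_bottle, shaker's own z axis and vertical above 0.3 rad).
It fails at once if the arm or the gripper's body, rather than the fingers, pushes on the raised head (contact force between the arm and raised_head above 3 N).
It also fails if it takes over 64 s, if anything falls off the work surface, if the arm or the gripper's body presses on something with over 40 N, if the wrist force passes 120 N, or if a joint passes its speed limit or range.

## Working session

There is one attempt and no reset: what is moved stays moved. The work goes in short steps, Python scripts to look and compute and a tool call to move; the robot and the scene stay as the last step left them, time stands still between calls to the robot, and variables do not carry over. Pictures are saved under pics/ and viewed, at most 14 in all, crops included, and the job is handed in when it is done.

Besides the shell and the picture viewer there is one more tool, called after "Emit:" as name(argument=value, ...) on one line, values as JSON. step_arm: Moves the arm, as the interface text tells. Its arguments: {"type":"object","properties":{"rotation":{"type":"array"},"dp":{"type":"array"},"grip":{"type":"array"}},"required":["rotation","dp","grip"]}

```bash
mkdir -p pics; cat > h.py <<'E'
import numpy as np, cv2
from cell import arm, get_image, camera_params, ticket
def ray(cp,u,v):
    K=np.array(cp["camera_matrix"]);T=np.array(cp["pose"])
    d=np.linalg.inv(K)@[u,v,1]; d=T[:3,:3]@[d[0],-d[1],-d[2]]
    return T[:3,3],d/np.linalg.norm(d)
def onz(cp,u,v,z):
    o,d=ray(cp,u,v); return o+d*(z-o[2])/d[2]
def tri(obs):
    A=np.zeros((3,3));b=np.zeros(3)
    for cp,u,v in obs:
        o,d=ray(cp,u,v);P=np.eye(3)-np.outer(d,d);A+=P;b+=P@o
    p=np.linalg.solve(A,b)
    return p,[np.linalg.norm((np.eye(3)-np.outer(d,d))@(p-o)) for o,d in [ray(*x) for x in obs]]
def proj(cp,p):
    K=np.array(cp["camera_matrix"]);T=np.array(cp["pose"])
    c=T[:3,:3].T@(np.array(p)-T[:3,3]); q=K@[c[0],-c[1],-c[2]]; return q[:2]/q[2]
E
python3 - <<'E'
from h import *
for n in ["scene","side"]:
    cv2.imwrite(f"pics/{n}0.png",get_image(n)); c=camera_params(n); print(n,np.round(c["camera_matrix"],1).tolist(),np.round(c["pose"],3).tolist())
c=camera_params("wrist");cv2.imwrite("pics/w0.png",get_image("wrist"));print(np.round(c["pose"],3).tolist()); print(arm.state())
E
```

```text
scene [[425.6, 0.0, 284.0], [0.0, 425.6, 213.5], [0.0, 0.0, 1.0]] [[-0.766, -0.352, 0.538, 1178.059], [0.643, -0.437, 0.629, 809.388], [0.014, 0.827, 0.561, 767.331], [0.0, 0.0, 0.0, 1.0]]
side [[458.2, 0.0, 275.0], [0.0, 458.2, 210.8], [0.0, 0.0, 1.0]] [[-0.922, 0.239, -0.306, 170.992], [-0.387, -0.598, 0.701, 880.105], [-0.015, 0.765, 0.644, 893.889], [0.0, 0.0, 0.0, 1.0]]
[[1.0, -0.0, 0.002, 624.723], [-0.0, 0.964, 0.266, 67.344], [-0.002, -0.266, 0.964, 373.121], [0.0, 0.0, 0.0, 1.0]]
{'time': 0.15, 'joints': array([ 0.10549669,  0.50817338, -0.23754014,  1.50087436,  0.12571363,
        1.1489184 , -0.15479597]), 'qd': array([-0.00016211, -0.00364999, -0.00014984, -0.00365649, -0.00056645,
       -0.00022298,  0.00024387]), 'effort': array([-1.45638624e-03, -6.21010351e+01, -2.18872748e+00, -2.49840939e+01,
        1.27439146e-02,  9.07797832e-03,  3.50406015e-05]), 'tcp_pos': array([ 6.24650091e+02, -6.92907674e-02,  2.47621523e+02]), 'tool_rot': array([-4.78141636e-04,  7.07101642e-01,  7.07111581e-01, -5.01008319e-04]), 'force': array([ 0.03270746, -0.23246642, -0.39923141]), 'wrist_torque': array([ 0.02559931, -0.01857137, -0.02372742]), 'gripper_force': 0.0, 'width': 85.49698700799489}
```

View pics/scene0.png

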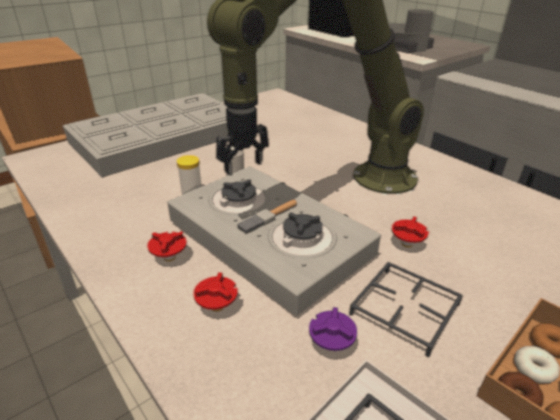

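View pics/side0.png

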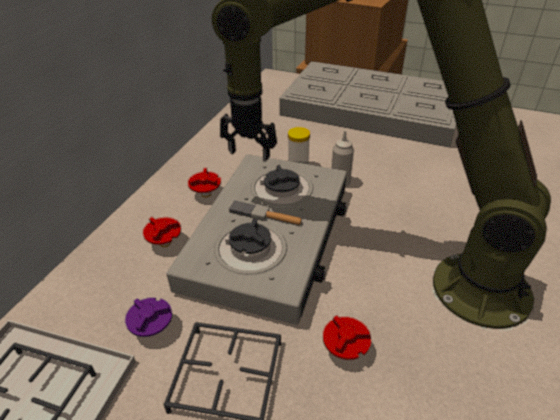

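View pics/w0.png

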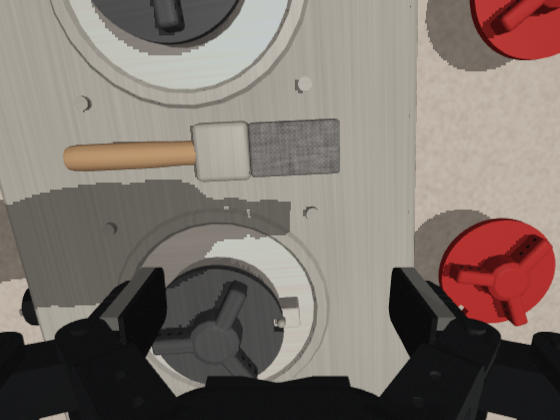

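The wrist picture shows the right-burner head at (215,335), with its ear and pin at (283,320). Its spokes are at about +60, 180 and -60 degrees, so it is keyed. The head on the left burner at (165,15) has a spoke pointing to -90 degrees, so it looks like the raised one. Candidates in the scene picture:
- Left-burner head (302,228): chosen.
- Right-burner head (238,190): seated.
- Red look-alikes at (168,243), (216,293) and (410,232), and a purple one at (333,330): to be left alone.

I'm moving the wrist camera over the left burner and closing the fingers.

Emit:
step_arm(rotation=[[0,0,0],[0,0,0],[0,0,0],[0,0,0],[0,0,0],[0,0,0]], dp=[[3,-1,0],[3,-1,0],[3,-1,0],[3,-1,0],[0,0,0],[0,0,0]], grip=[0,0,0,0,0,0])

```text
time: 0.75
tcp_pos: [584.7, 120.7, 248.1]
tool_rot: [-0.0, 0.706, 0.708, -0.0]
force: [0.5, -1.2, 0.2]
width: 0.3
gripper_force: 0.0
```

```bash
python3 - <<'E'
from h import *
c=camera_params("wrist");im=get_image("wrist");cv2.imwrite("pics/w1.png",im);print(np.round(c["pose"],3).tolist())
import pickle;pickle.dump(c,open("c1.pkl","wb"))
E
```

```text
[[1.0, -0.002, -0.0, 584.533], [0.002, 0.964, 0.266, 188.1], [-0.0, -0.266, 0.964, 373.728], [0.0, 0.0, 0.0, 1.0]]
```

View pics/w1.png

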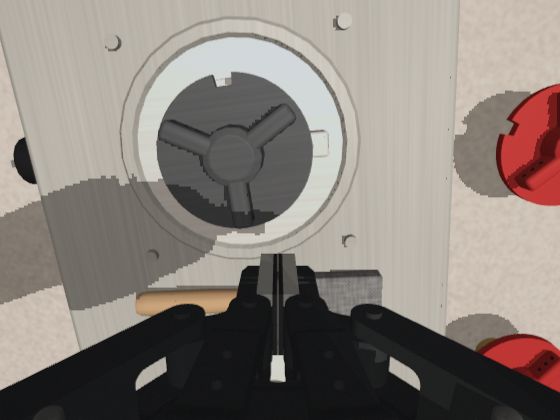

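The head on the left burner has its notch at (222,80) and its hub at (232,155), with spokes ending near (285,110), (172,133) and (242,222). The ear, and so the pin, is at (320,143). The notch therefore stands about 95 degrees anticlockwise of the pin.

```bash
python3 - <<'E'
from h import *
import pickle
c=pickle.load(open("c1.pkl","rb"));sc=camera_params("scene");sd=camera_params("side")
p,e=tri([(c,232,155),(sc,303,217),(sd,247,231)]);print("hub",p.round(1),np.round(e,1))
print("hub@135",onz(c,232,155,143).round(1))
im=cv2.imread("pics/w1.png")
# dark plate ellipse
g=im.max(2);m=((g<75)&(g>35)).astype(np.uint8);m[230:]=0;m=cv2.morphologyEx(m,cv2.MORPH_OPEN,np.ones((5,5)));m=cv2.morphologyEx(m,cv2.MORPH_CLOSE,np.ones((9,9)))
cs=max(cv2.findContours(m,0,1)[0],key=cv2.contourArea);print(cv2.fitEllipse(cv2.convexHull(cs)))
for n,u,v,z in [("platecentre",235,150,123),("top",235,73,123),("bot",235,228,123),("left",157,150,123),("right",314,150,123),("notch inner",222,84,123),("ear",328,143,107),("st1",112,40,91),("st2",343,18,91),("st3",350,238,91),("st4",153,252,91),("cup L",120,145,85),("cup R",358,145,85),("spokeA",285,110,142),("spokeB",172,133,142),("spokeC",242,215,142)]:
    print(n,onz(c,u,v,z).round(1))
s=im[60:250,130:350];cv2.imwrite("pics/w1c.png",cv2.resize(s,None,fx=3,fy=3,interpolation=2))
E
```

```text
hub [558.  160.2 148.1] [1.1 0.9 1.8]
hub@135 [556.7 158.7 143. ]
((221.116943359375, 203.52459716796875), (41.74165344238281, 103.89253234863281), 105.8231430053711)
platecentre [556.3 159.5 123. ]
top [557.7 207.7 123. ]
bot [554.8 104.9 123. ]
left [504.5 159.4 123. ]
right [608.8 159.6 123. ]
notch inner [549.3 201.1 123. ]
ear [620.1 162.6 107. ]
st1 [469.3 231.8  91. ]
st2 [629.3 245.9  91. ]
st3 [642.6  86.1  91. ]
st4 [484.2  73.8  91. ]
cup L [464.4 158.8  85. ]
cup R [646.  159.1  85. ]
spokeA [589.  185.4 142. ]
spokeB [520.5 171.8 142. ]
spokeC [561.8 120.  142. ]
```

View pics/w1c.png

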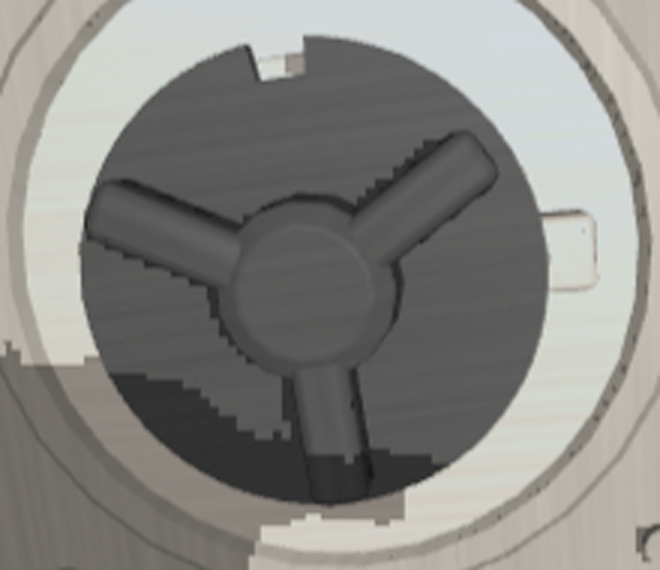

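Burner axis is about (556.5, 158.6), from the studs and the plate outline. The hub at z = 148 is near the expected 143, so the head is raised. The hotplate yaw is about 4.8 deg and the notch stands at about 99.4 deg, so it needs a clockwise turn of about 95 deg. I'll push the spoke at 39 deg from its anticlockwise side, with the tool turning along. First I'll check the fingertip length in the image.

```bash
cat >> h.py <<'E'
C=np.array([556.5,158.6])
def fing(phi,gap,r=38):  # finger centre beside spoke at phi (deg), CCW side
    a=np.radians(phi); return C+r*np.array([np.cos(a),np.sin(a)])+(17.5+gap)*np.array([-np.sin(a),np.cos(a)])
def rows(p0,yaw0,wps):
    """p0 world xyz, yaw0 deg (tool y vs world +x); wps (xyz,yaw) -> rows, dp along axes before the row's turn"""
    p=np.array(p0,float);y=yaw0
    for q,yn in wps:
        a=np.radians(y);d=np.array(q)-p
        ty=np.array([np.cos(a),np.sin(a),0]);tx=np.array([-np.sin(a),np.cos(a),0])
        print([0,0,round(-np.radians(yn-y),3)],[round(float(d@tx)/10,2),round(float(d@ty)/10,2),round(-d[2]/10,2)])
        p=np.array(q);y=yn
E
python3 - <<'E'
from h import *
import pickle
c=pickle.load(open("c1.pkl","rb"))
for l in (4,17,30):
  for dx in (-11,11): print(l,dx,proj(c,[584.7,120.7+dx,248.1-l]).round(0))
f=fing(39.4,5);print(f)
rows([584.7,120.7,248.1],0,[([*f,200],39.4)])
E
```

```text
4 -11 [278. 315.]
4 11 [278. 262.]
17 -11 [278. 298.]
17 11 [278. 249.]
30 -11 [278. 284.]
30 11 [278. 238.]
[571.58243925 200.10626491]
[0, 0, np.float64(-0.688)] [7.94, -1.31, np.float64(4.81)]
```

Emit:
step_arm(rotation=[[0,0,0],[0,0,0],[0,0,-0.1376],[0,0,-0.1376],[0,0,-0.1376],[0,0,-0.1376],[0,0,-0.1376],[0,0,0],[0,0,0]], dp=[[4,-0.65,0.8],[3.94,-0.66,0],[0,0,1],[0,0,1],[0,0,1],[0,0,1],[0,0,0],[0,0,0],[0,0,0]], grip=[0,0,0,0,0,0,0,0,0])

```text
time: 1.7
tcp_pos: [572.5, 198.1, 200.2]
tool_rot: [0.0, 0.43, 0.903, -0.0]
force: [0.2, -0.1, -0.5]
width: -0.3
gripper_force: 0.0
```

```bash
python3 - <<'E'
from h import *
s=arm.state();print(s["tcp_pos"],s["force"])
from scipy.spatial.transform import Rotation as R
q=s["tool_rot"];print(R.from_quat([*q[1:],q[0]]).as_matrix().round(3))
c=camera_params("wrist");im=get_image("wrist");cv2.imwrite("pics/w2.png",im)
for r in (20,40):
  for k in (39.4,159.4,-80.6):
    print(k,r,proj(c,[*(C+r*np.array([np.cos(np.radians(k)),np.sin(np.radians(k))])),142]).round(0))
print("hub",proj(c,[*C,143]).round(0))
E
```

```text
[572.51999187 198.11685094 200.19683467] [ 0.20423317 -0.09577501 -0.52643419]
[[-0.63   0.776  0.   ]
 [ 0.776  0.63  -0.   ]
 [-0.    -0.    -1.   ]]
39.4 20 [245. 276.]
159.4 20 [187. 246.]
-80.6 20 [191. 305.]
39.4 40 [282. 276.]
159.4 40 [165. 214.]
-80.6 40 [175. 333.]
hub [207. 277.]
```

View pics/w2.png

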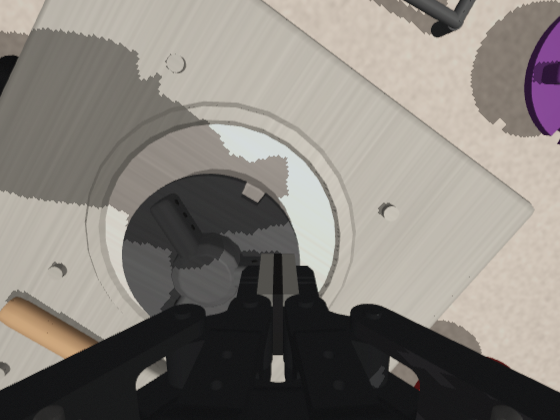

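The fingertips at (278,255) stand on the notch side (notch at 252,190) of the target spoke (near 260,262), with the hub near (210,265), as planned. Now descending.

Emit:
step_arm(rotation=[[0,0,0],[0,0,0],[0,0,0],[0,0,0],[0,0,0],[0,0,0]], dp=[[0.3,0,1.5],[0,0,1.5],[0,0,1],[0,0,0.8],[0,0,0.5],[0,0,0]], grip=[0,0,0,0,0,0])

```text
time: 2.35
tcp_pos: [569.8, 201.6, 146.8]
tool_rot: [-0.0, 0.427, 0.904, -0.0]
force: [-0.3, -0.6, 0.0]
width: -0.0
gripper_force: 0.0
```

```bash
python3 - <<'E'
from h import *
s=arm.state();print(s["tcp_pos"],s["force"])
p=s["tcp_pos"]
a=np.radians(39.4)
d=p[:2]-C;print("radial",d@[np.cos(a),np.sin(a)],"tang",d@[-np.sin(a),np.cos(a)])
# arc: finger rigidly turns about C clockwise by 6 deg/row
phi=39.4;w=[]
f=lambda ph:(lambda t:C+38*np.array([np.cos(t),np.sin(t)])+17.5*np.array([-np.sin(t),np.cos(t)]))(np.radians(ph))
for k in range(10):
    ph=39.4-6*(k+1); w.append(([*f(ph),p[2]],ph))
rows(p,39.4,w)
E
```

```text
[569.83438559 201.56235952 146.79260302] [-0.30707692 -0.55638146  0.03587016]
radial 37.57344793276914 tang 24.734716185826162
[0, 0, np.float64(0.105)] [-1.13, 0.2, np.float64(-0.0)]
[0, 0, np.float64(0.105)] [-0.41, 0.16, np.float64(-0.0)]
[0, 0, np.float64(0.105)] [-0.41, 0.16, np.float64(-0.0)]
[0, 0, np.float64(0.105)] [-0.41, 0.16, np.float64(-0.0)]
[0, 0, np.float64(0.105)] [-0.41, 0.16, np.float64(-0.0)]
[0, 0, np.float64(0.105)] [-0.41, 0.16, np.float64(-0.0)]
[0, 0, np.float64(0.105)] [-0.41, 0.16, np.float64(-0.0)]
[0, 0, np.float64(0.105)] [-0.41, 0.16, np.float64(-0.0)]
[0, 0, np.float64(0.105)] [-0.41, 0.16, np.float64(-0.0)]
[0, 0, np.float64(0.105)] [-0.41, 0.16, np.float64(-0.0)]
```

Emit:
step_arm(rotation=[[0,0,0],[0,0,0],[0,0,0.07],[0,0,0.07],[0,0,0.07],[0,0,0.07],[0,0,0.07],[0,0,0.07],[0,0,0.07],[0,0,0]], dp=[[-0.35,0,0],[-0.35,0,0],[-0.27,0.11,0],[-0.27,0.11,0],[-0.27,0.11,0],[-0.27,0.11,0],[-0.27,0.11,0],[-0.27,0.11,0],[-0.27,0.11,0],[0,0,0]], grip=[0,0,0,0,0,0,0,0,0,0])

```text
time: 3.35
tcp_pos: [590.5, 182.6, 147.8]
tool_rot: [0.0, 0.635, 0.773, 0.0]
force: [-0.3, -0.8, 0.9]
width: 0.0
gripper_force: 0.0
```

```bash
cat >> h.py <<'E'
def rep():
    from scipy.spatial.transform import Rotation as R
    s=arm.state();p=s["tcp_pos"];q=s["tool_rot"];m=R.from_quat([*q[1:],q[0]]).as_matrix()
    y=np.arctan2(m[1,1],m[0,1]);d=p[:2]-C
    print("t",s["time"],"yaw",np.degrees(y).round(1),"rad",(d@[np.cos(y),np.sin(y)]).round(1),"tan",(d@[-np.sin(y),np.cos(y)]).round(1),"z",p[2].round(1),"F",s["force"].round(1),"tilt",m[:,2].round(3))
E
python3 - <<'E'
from h import *
rep()
cv2.imwrite("pics/w3.png",get_image("wrist"))
E
```

```text
t 3.35 yaw 11.2 rad 38.0 tan 16.9 z 147.8 F [-0.3 -0.8  0.9] tilt [ 0.001 -0.    -1.   ]
```

View pics/w3.png

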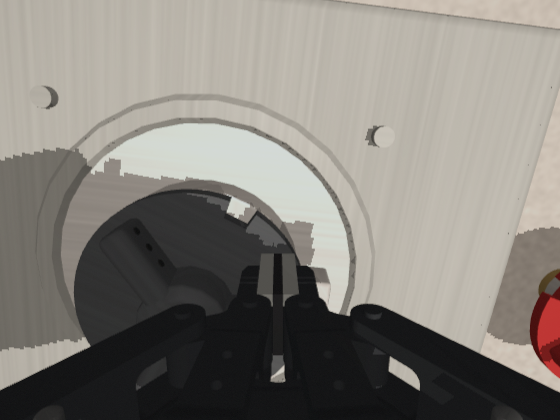

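The notch is now at (240,208), the ear at (320,285), and the fingertips still sit beside the spoke. The head appears to have turned.

```bash
python3 - <<'E'
from h import *
c=camera_params("wrist")
p=onz(c,238,210,123)[:2]-C;print(np.linalg.norm(p),np.degrees(np.arctan2(p[1],p[0])))
E
```

```text
47.72236060169787 74.69810666767026
```

Emit:
step_arm(rotation=[[0,0,0.07],[0,0,0.07],[0,0,0.07],[0,0,0.07],[0,0,0.07],[0,0,0.07],[0,0,0.07],[0,0,0.07],[0,0,0.07],[0,0,0.07],[0,0,0.07],[0,0,0]], dp=[[-0.27,0.11,0.02],[-0.27,0.11,0.02],[-0.27,0.11,0.02],[-0.27,0.11,0.02],[-0.27,0.11,0],[-0.27,0.11,0],[-0.27,0.11,0],[-0.27,0.11,0],[-0.27,0.11,0],[-0.27,0.11,0],[-0.27,0.11,0],[0,0,0]], grip=[0,0,0,0,0,0,0,0,0,0,0,0])

```text
time: 4.6
tcp_pos: [597.1, 152.4, 146.7]
tool_rot: [0.0, 0.878, 0.479, 0.0]
force: [0.0, 0.0, -0.1]
width: 0.1
gripper_force: 0.0
```

```bash
python3 - <<'E'
from h import *
rep()
cv2.imwrite("pics/w4.png",get_image("wrist"))
c=camera_params("wrist")
for a in range(0,50,10):
  t=np.radians(a);print(a,proj(c,[*(C+47.7*np.array([np.cos(t),np.sin(t)])),123]).round(0))
E
```

```text
t 4.6 yaw -32.8 rad 37.5 tan 16.8 z 146.7 F [ 0.   0.  -0.1] tilt [ 0. -0. -1.]
0 [284. 248.]
10 [272. 234.]
20 [257. 221.]
30 [240. 211.]
40 [221. 203.]
```

View pics/w4.png

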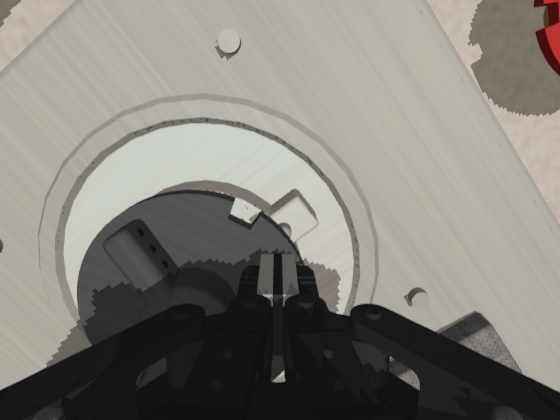

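The notch is at (243,210), about 29 deg. The ear is at (297,213), with the pin just peeping out at (286,229). About 25 deg remains, so I'll turn 20 and then look.

Emit:
step_arm(rotation=[[0,0,0.07],[0,0,0.07],[0,0,0.07],[0,0,0.07],[0,0,0.07],[0,0,0]], dp=[[-0.27,0.11,0],[-0.27,0.11,0],[-0.27,0.11,0],[-0.27,0.11,0],[-0.27,0.11,0],[0,0,0]], grip=[0,0,0,0,0,0])

```text
time: 5.25
tcp_pos: [592.3, 138.9, 146.5]
tool_rot: [0.0, 0.948, 0.319, -0.0]
force: [0.2, -0.2, 0.6]
width: 0.0
gripper_force: 0.0
```

```bash
python3 - <<'E'
from h import *
rep()
im=get_image("wrist")
cv2.imwrite("pics/w5.png",cv2.resize(im[160:310,160:360],None,fx=4,fy=4,interpolation=2))
c=camera_params("wrist")
for a in range(0,20,5):
  t=np.radians(a);u=np.array([np.cos(t),np.sin(t)]);print(a,((proj(c,[*(C+47.7*u),123])-160)*4).round(0),"pin/ear z",((proj(c,[*(C+50*u),115])-160)*4).round(0),((proj(c,[*(C+65*u),107])-160)*4).round(0))
E
```

```text
t 5.25 yaw -52.7 rad 37.4 tan 16.6 z 146.5 F [ 0.2 -0.2  0.6] tilt [-0. -0. -1.]
0 [391. 243.] pin/ear z [407. 205.] [490.  83.]
5 [357. 221.] pin/ear z [374. 183.] [448.  54.]
10 [322. 201.] pin/ear z [338. 163.] [404.  29.]
15 [285. 185.] pin/ear z [301. 147.] [357.   7.]
```

View pics/w5.png

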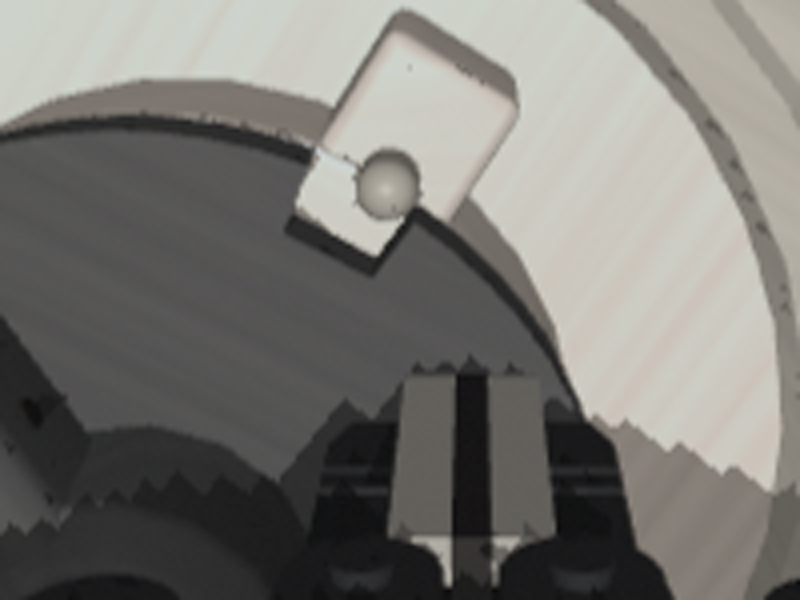

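This shows the notch with corners (315,155), (415,212), (292,222) and (375,268). The pin ball at (388,183) is slightly clockwise of mid-notch, so about 2.5 deg is left.

Emit:
step_arm(rotation=[[0,0,0.022],[0,0,0.022],[0,0,0],[0,0,0]], dp=[[-0.09,0.04,0],[-0.09,0.04,0],[0,0,0],[0,0,0]], grip=[0,0,0,0])

```text
time: 5.7
tcp_pos: [591.5, 137.3, 146.4]
tool_rot: [0.0, 0.955, 0.298, -0.0]
force: [-0.9, -0.5, -0.7]
width: -0.1
gripper_force: 0.0
```

```bash
python3 - <<'E'
from h import *
rep()
im=get_image("wrist")
cv2.imwrite("pics/w6.png",cv2.resize(im[160:310,160:360],None,fx=4,fy=4,interpolation=2))
c=camera_params("wrist")
for a in range(0,20,5):
  t=np.radians(a);u=np.array([np.cos(t),np.sin(t)]);print(a,((proj(c,[*(C+47.7*u),123])-160)*4).round(0),"pin/ear z",((proj(c,[*(C+50*u),115])-160)*4).round(0),((proj(c,[*(C+65*u),107])-160)*4).round(0))
E
```

```text
t 5.7 yaw -55.3 rad 37.4 tan 16.6 z 146.4 F [-0.9 -0.5 -0.7] tilt [-0. -0. -1.]
0 [371. 230.] pin/ear z [388. 192.] [466.  66.]
5 [337. 209.] pin/ear z [353. 171.] [423.  39.]
10 [300. 191.] pin/ear z [317. 153.] [377.  16.]
15 [262. 177.] pin/ear z [279. 138.] [329.  -3.]
```

View pics/w6.png

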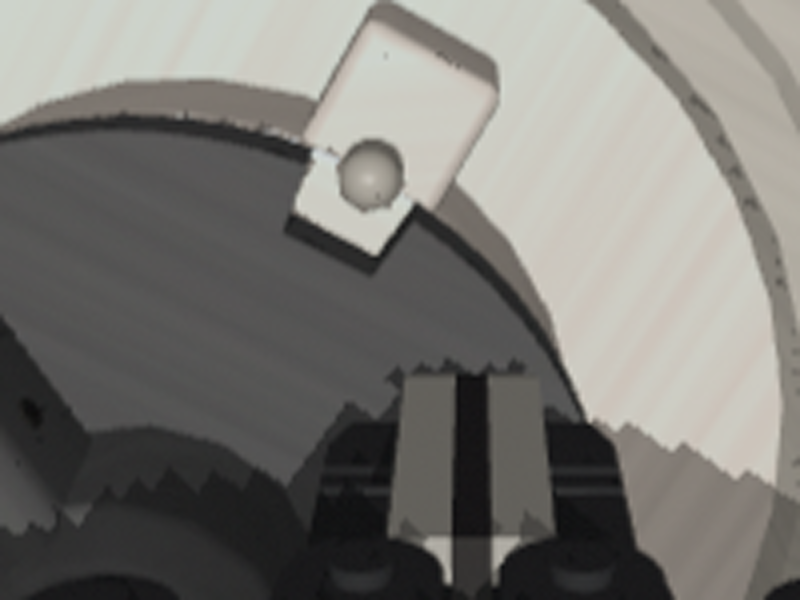

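The notch (fixed in the image, axis from (334,247) to (365,184)) is now centred on the pin ball at (370,175), within about 0.3 mm after parallax. I'll back off, lift and go over the hub.

Emit:
step_arm(rotation=[[0,0,0],[0,0,0],[0,0,0],[0,0,0],[0,0,0],[0,0,0],[0,0,0],[0,0,0],[0,0,0]], dp=[[0.4,0,0],[0.4,0,0],[0,0,-1],[0,0,-1.3],[0,0,-0.7],[-1.2,-1.9,0],[-1.26,-1.84,0],[0,0,0],[0,0,0]], grip=[0,0,0,0,0,0,0,0,0])

```text
time: 6.65
tcp_pos: [556.9, 158.8, 177.5]
tool_rot: [0.0, 0.955, 0.298, 0.001]
force: [-0.2, 0.2, 0.1]
width: 0.2
gripper_force: 0.0
```

```bash
python3 - <<'E'
from h import *
rep()
im=get_image("wrist")
cv2.imwrite("pics/w7.png",im)
E
```

```text
t 6.65 yaw -55.3 rad 0.1 tan 0.4 z 177.5 F [-0.2  0.2  0.1] tilt [ 0.002  0.    -1.   ]
```

View pics/w7.png

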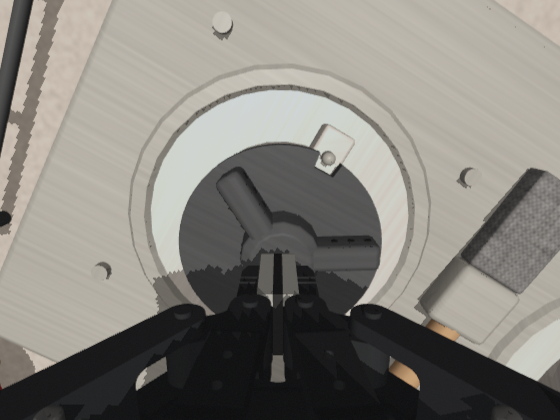

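The tips at (278,258) are over the hub at (280,250), and the notch is still at the pin (328,158). Pressing down.

Emit:
step_arm(rotation=[[0,0,0],[0,0,0],[0,0,0],[0,0,0],[0,0,0]], dp=[[0,0,0.8],[0,0,0.6],[0,0,0.3],[0,0,0.3],[0,0,0]], grip=[0,0,0,0,0])

```text
time: 7.2
tcp_pos: [556.8, 158.2, 156.3]
tool_rot: [0.0, 0.955, 0.298, -0.0]
force: [-0.2, -0.6, 2.8]
width: 0.2
gripper_force: 1.6
```

Emit:
step_arm(rotation=[[0,0,0],[0,0,0],[0,0,0]], dp=[[0,0,0.2],[0,0,0.2],[0,0,0]], grip=[0,0,0])

```text
time: 7.5
tcp_pos: [556.9, 158.2, 152.6]
tool_rot: [0.0, 0.955, 0.298, 0.0]
force: [-1.2, -0.6, 4.7]
width: -0.3
gripper_force: 2.9
```

Contact force is at the sleeve level and the head is sliding. Continuing in small steps until the force rises.

Emit:
step_arm(rotation=[[0,0,0],[0,0,0],[0,0,0]], dp=[[0,0,0.15],[0,0,0.1],[0,0,0]], grip=[0,0,0])

```text
time: 7.8
tcp_pos: [557.0, 158.2, 152.0]
tool_rot: [0.0, 0.955, 0.297, 0.001]
force: [-6.0, -1.8, 21.4]
width: 0.0
gripper_force: 10.7
```

Emit:
step_arm(rotation=[[0,0,0],[0,0,0],[0,0,0]], dp=[[0,0,0.15],[0,0,0.1],[0,0,0]], grip=[0,0,0])

```text
time: 8.1
tcp_pos: [557.6, 158.4, 151.9]
tool_rot: [-0.0, 0.955, 0.297, 0.002]
force: [-11.6, -3.4, 40.2]
width: 0.2
gripper_force: 19.8
```

It stopped hard at TCP 152, and 135 + 17 is exactly home. Retreating and checking.

Emit:
step_arm(rotation=[[0,0,0],[0,0,0],[0,0,0],[0,0,0],[0,0,0],[0,0,0],[0,0,0],[0,0,0]], dp=[[0,0,-0.6],[0,0,-1.5],[0,0,-3],[0,0,-3],[-3,0,-2],[-1,0,0],[0,0,0],[0,0,0]], grip=[0,0,0,0,0,0,0,0])

```text
time: 8.9
tcp_pos: [523.7, 136.2, 247.5]
tool_rot: [-0.0, 0.955, 0.298, -0.001]
force: [-0.1, -0.2, -0.1]
width: -0.3
gripper_force: 0.0
```

```bash
python3 - <<'E'
from h import *
rep()
c=camera_params("wrist");im=get_image("wrist")
x,y=proj(c,[*C,125]).astype(int);x0=max(0,x-110);y0=max(0,y-90);print(x,y,x0,y0)
cv2.imwrite("pics/w8.png",cv2.resize(im[y0:y0+180,x0:x0+220],None,fx=3,fy=3,interpolation=2))
t=np.radians(4.6);u=np.array([np.cos(t),np.sin(t)])
for z in (115,123): 
  for s in (1,-1):print(z,((proj(c,[*(C+s*52*u),z])-[x0,y0])*3).round(0), ((proj(c,[*(C+s*52*np.array([-u[1],u[0]])),z])-[x0,y0])*3).round(0))
E
```

```text
t 8.9 yaw -55.3 rad -0.2 tan -39.8 z 247.5 F [-0.1 -0.2 -0.1] tilt [-0.001  0.    -1.   ]
277 148 167 58
115 [453.  58.] [130. 149.]
115 [224. 458.] [525. 380.]
123 [457.  56.] [123. 149.]
123 [220. 467.] [531. 387.]
```

View pics/w8.png

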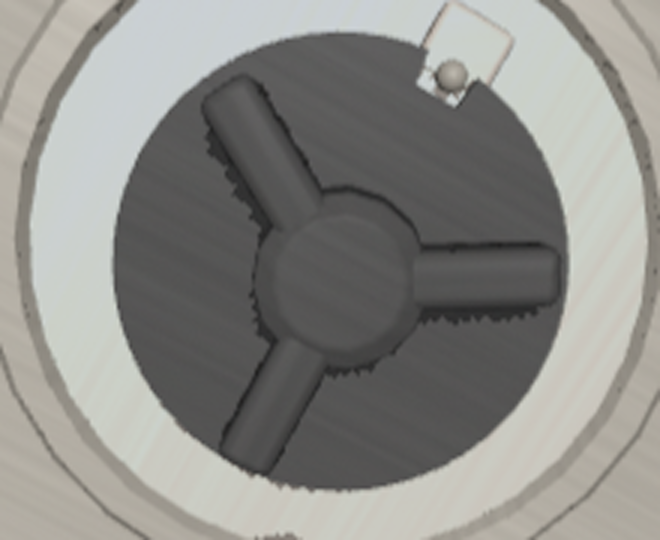

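The pin ball at (452,76) sits inside the notch with its tip level with the plate top, and the head lies flat. Handing in.

```bash
python3 -c "
from h import *
print(ticket.job_done())"
```

```text
the job is handed in; nothing more can be done
None
```

The left burner head was turned about 95° clockwise until its notch was over the pin, then pressed to a hard stop at seat height; the last picture shows it flat with the pin in the notch, and the job is handed in at about 9 s, with no verdict returned.

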